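# Hang a rolling-pin bracket on the kitchen rack and lay the pin in it

## Robot

A 7-joint arm with a two-finger parallel gripper is mounted at the origin on the work surface. World frame = base frame: x ahead of the robot, y to its left, z up, the work surface at z = 0. Lengths are in mm, angles in rad, forces in N, time in s.
With the tool pointing down it reaches from about 400 to 875 mm from the base axis. Payload 19.3 kg.
Tool frame: the origin (TCP) lies at the very end of the fingers, on their centre line; the grasp point (between the pads) lies 19 mm behind it; z points along the fingers, y is the line along which they close (so a half turn about z gives the same grasp; the last joint's range is limited). The gripper opens to 85 mm and grips with 20 to 120 N. Pads are 22 mm wide; open, the fingers measure 114 mm over their backs; the gripper's body (76 mm by 85 mm) begins 54 mm behind the grasp point. The pads swing forward as they close: fully open they stand 13 mm farther back than shut.
Start: joints at [1.215, 0.521, -0.036, 1.599, 0.021, 1.021, -0.113], TCP at [176.175, -599.647, 231.291] pointing down, gripper open.
Joint ranges: [-2.91, 2.91], [-0.3, 2.13], [-1.5, 1.42], [0.17, 2.43], [-1.26, 4.41], [0.16, 1.93], [-2.52, 2.52]. Speed limits (rad/s): [1.89, 1.89, 2.39, 2.39, 3.01, 3.01, 3.01].

## Interface

Orientations are given as [roll, pitch, yaw] about the fixed x, y, z axes, in that order (R = Rz(yaw) Ry(pitch) Rx(roll)).
In Python, from rig import ctrl, eyes, spotter gives the robot as it stands. The module is installed in compiled form; this text tells all that it offers.
- The arm moves only by the shell command python3 -m handwheel 'ROWS'. ROWS is JSON, one flat list of numbers, 7 for each row, row after row: the opening, from -1 (shut) to 1 (fully open), then the shift along the tool's x, y, z in mm, then the turn, a rotation vector about the tool's x, y, z in degrees. A call has exactly 8 rows; each row is the pose to reach, as a shift and turn from the pose commanded when the call began, along the tool's axes at that moment; what a row does not reach only later rows make up. A row lasts 1/8 s, in which the tool goes at most 62.5 mm and 10.7 degrees, less where a joint would pass 70% of its speed; a pose out of reach is approached as far as the arm can. A call with a gripper value outside its range is refused whole. The fingers move at their own pace and stop on an object; the grip force is fixed at half the most. Time passes only in rows, so rows that repeat a pose let the fingers close, or fill a call up. It gives the time, the measured TCP pose, the force, the opening and the grip force at its end, in the units of the state.
- ctrl.read_state(): the state, without advancing time (a new reading comes with each control period).
- eyes.camera(name): name is "side" or "top"; returns a dict with "pixels" (400x640x3 uint8, blue, green, red), "z_map" (400x640 float32, mm along the optical axis (not along the pixel's ray), 0 where there is no reading), "fov_y" (degrees; the focal length in pixels is half the picture's height over the tangent of half this angle, whatever the lens; pixels are square), "cx", "cy" (the principal point, pixels), "dist" ([k1, k2, p1, p2, k3] as OpenCV has them; the pictures are not rectified), "position" and "attitude" of the camera in the world. Camera axes: x right, y up, looking along -z (the intrinsics and any distortion apply to the point x, -y, -z); pixel columns grow to the right and rows downward; lengths in mm; the calibration is good to about 2 mm. A picture is of the moment at which its call begins.
- ctrl.finish_job(): hands the job in; it is judged then, once.
Trained networks look in the newest picture that a camera, given by its name, has taken for a name from the list of things; names that differ only in an ending like _2 or _b are one class to them, and where a whole thing is asked for, a point or a joint stands for the part that bears it (a point fixed in the world has none). Each returns a list of dicts, best first, with "score" (0 to 1); they miss things now and then, are a little off and sometimes report something else, mostly with a low value. They report only what shows in the picture. A call takes as long as a camera call. They do not tell look-alikes from the thing itself.
- spotter.regions_of(thing, camera): "region" (400x640 bool, what is visible of it).
- spotter.mark_of(thing, camera): "point" ([x, y, z] in mm, in world coordinates, good to about 4 mm: a listed point, or the origin of a listed thing).
The state is a dict: "t": time; "joint_positions": joint angles; "qd": joint speeds; "effort": joint torques, N m; "eef_pos": TCP position; "tool_rot": TCP orientation; "contact_force": force on the tool from outside, world axes, zero at the start; "ft_torque": the same for the moment, N m; "width": finger opening in mm; "gripper_force": force on a finger pad.
Only numpy, scipy, OpenCV 4.12 (cv2) and the standard library are available. Lean on these libraries where they do the work, as an engineer would, in place of code of your own. Each camera call takes 0.05 s, during which the arm holds its last target. There are 200 camera calls.

## Task

Take the yellow bracket off the slanted drying rest, stand it level on its flat underside on the chopping board and let go of it, then take it again, hook it into the slots of the empty white post and press it down until the red catch snaps over it. Then lay the rolling pin in the two yellow cradles, in the middle and resting in both grooves, lowering it rather than dropping it. Leave the other kitchen things standing where they are.

Things in the scene. Friction and masses are not known exactly. Their poses are not given: they have to be found in the camera images.
- bracket: Loose yellow bracket, 110 mm long (x), 30 mm wide (y), 60 mm tall (z), about 0.25 kg. Origin: middle of the lower edge of its back face. +x points out of the back (to the post when hung), nose at x = -110 mm, flat underside z = 0, top z = 60 mm. Sides flat at y = +-15 mm. At the start it lies on its underside on the drying rest, nose down, back up at 35 degrees.
- bracket_groove (a point): Bottom of the 90 degree V groove across the bracket's top (along y): 75 mm from the back face, 40 mm above the underside, 20 mm deep, 40 mm wide at the top. The top is flat from the back face to the groove (55 mm). Axes as the bracket's.
- bracket_hooks (a point): Middle of the bracket's back face, 30 mm above the underside. Two steel hooks 10 mm wide stick 10.5 mm out of the back: shanks 8 mm tall, undersides 12 and 48 mm above the bracket's underside; each ends in a lip 4 mm thick (6.5 to 10.5 mm from the back face) hanging 10 mm below its shank's underside. Axes as the bracket's.
- rest: Fixed steel drying rest, 80 mm wide, with a 35 degree slope that rises towards its own +x and a low toe at the bottom that sticks up 15 mm square to the slope; it carries the bracket. Origin: underneath its centre, at counter height.
- board_top (a point): Centre of the top of the fixed wooden chopping board (160 mm along its x, 200 mm along its y, 15 mm thick). Axes along the board, z up.
- rack: Fixed dark steel foot, 300 mm wide (y), 10 mm thick, that carries the two white posts 200 mm apart along its y. Origin at counter height midway between the posts, in the plane of their front faces. +x points from the front to the back of the posts, square to their faces.
- post_empty: White slotted post without a bracket, fixed, 40 mm wide, top 180 mm above the counter; either the left or the right one of the rack. Origin: at counter height, middle of its front face, which faces its -x. Hollow behind the 4 mm front plate, which has two slots 16 mm wide: z = 112 to 138 mm and z = 148 to 174 mm.
- bracket_home (a point): Where the bracket's origin comes when home: on the empty post's front face, 100 mm above the counter; axes as the post's, the bracket's then agree. The hooks go in level, 10 to 18 mm (best 14) higher, until the back face touches; then lower and press. Pressed fully the hooks sit on the slots' sills (0 mm); let go, the spring seat lifts it 2 to 3 mm, against the catch.
- seat (a joint): Black spring pad on a ledge of the empty post under the hung bracket, 5 to 25 mm in front of the face. 0 = up, pad top 6 mm above home height; grows as pressed down (m). It pushes up 4 N when first touched, 7 N at home: an unpressed bracket stays 6 mm too high. Press with about 5 to 12 N, near the back of the bracket, 15 to 35 mm in front of the face.
- catch (a joint): Red spring catch on the empty post. 0 = out, grows as it is pushed back (m). Two round prongs stick 5 mm out of the face, 161.5 to 168.5 mm above the counter; the bracket's back face pushes them in 5 mm (1.5 to 3 N) as it is hooked in, and they spring out over its top edge when it is home. A flat red tab joins them above the post, up to 188 mm high.
- post_full: White post, fixed, same size, with an identical yellow cradle fixed to it at the home height. Origin: at counter height, middle of its front face; axes as the rack's.
- pin: Wooden rolling pin, 40 mm diameter, 270 mm long, with red handle stubs 20 mm thick and 40 mm long at the ends; about 0.26 kg. Origin at its centre, y axis along the pin. It starts lying on a fixed low wooden stand (two notched blocks 70 mm either side of the stand's middle, base 6 mm thick), its axis 45 mm above the counter.
- pin_home (a point): Where the pin's centre belongs: midway between the two cradles, 75 mm in front of the posts' faces, 168 mm above the counter; the pin lies along this point's y. The hung bracket's groove may be some 3 mm lower or higher than the fixed one.
- pesto: small dark jar, 60 mm across, 85 mm tall - leave alone; origin under its centre
- mug: blue mug, 80 mm across, 90 mm tall - leave alone; origin under its centre
- salt: glass jar with white lid, 70 mm across, 100 mm tall - leave alone; origin under its centre
- spoon: wooden spoon lying on the counter, about 0.25 m long - leave alone; origin under its centre
There are look-alikes about, which are no part of the job. Of the things that look like the bracket, the larger one is meant. Of the things that look like the post_full, take the one that is farthest from the robot's base at the start.

How it is judged:
By the outcome, as a careful person would: the job done as asked, in the order asked, and still so for the second after the job is handed in, with the robot touching nothing.
It also fails if it takes over 72 s, if anything falls off the work surface, if the arm or the gripper's body presses on something with over 40 N, if the wrist force passes 120 N, or if a joint passes its speed limit or range.

## Working session

There is one attempt and no reset: what is moved stays moved. The work goes in short steps, Python scripts to look and compute and a shell command to move; the robot and the scene stay as the last step left them, time stands still between calls to the robot, and variables do not carry over. Pictures are saved under pics/ and viewed, at most 10 in all, crops included, and the job is handed in when it is done.

```bash
mkdir -p pics; cat > h.py <<'E'
import numpy as np, cv2
from scipy.spatial.transform import Rotation as R
from rig import ctrl, eyes, spotter
def Rm(rpy): return R.from_euler('xyz',rpy).as_matrix()
def cloud(c):
    z=c['z_map']; H,W=z.shape
    f=H/2/np.tan(np.radians(c['fov_y'])/2)
    K=np.array([[f,0,c['cx']],[0,f,c['cy']],[0,0,1.]])
    v,u=np.mgrid[:H,:W]
    p=cv2.undistortPoints(np.stack([u,v],-1).reshape(-1,1,2).astype(np.float64),K,np.array(c['dist'],float)).reshape(H,W,2)
    P=np.stack([p[...,0]*z,-p[...,1]*z,-z],-1)
    A=np.array(c['attitude'],float)
    M=A if A.shape==(3,3) else Rm(A)
    Wd=P@M.T+np.array(c['position']); Wd[z==0]=np.nan
    return Wd
def rows(target,Rt,s=None):
    """shift (tool axes) and rotvec deg from current pose to target pos / Rot matrix"""
    s=s or ctrl.read_state()
    M=Rm(s['tool_rot'])
    return np.round(M.T@(np.array(target)-s['eef_pos']),1), np.round(np.degrees(R.from_matrix(M.T@Rt).as_rotvec()),2)
E
cat > a.py <<'E'
from h import *
s=ctrl.read_state(); print(s['eef_pos'],s['tool_rot'],s['width'],s['t'],s['contact_force'])
for n in ['top','side']:
    c=eyes.camera(n); cv2.imwrite(f'pics/{n}0.png',c['pixels']); W=cloud(c); np.savez(f'{n}0.npz',W=W,px=c['pixels'])
    print(n,c['position'],c['attitude'],c['dist'])
    for t in 'bracket bracket_groove bracket_hooks rest board_top rack post_empty bracket_home seat catch post_full pin pin_home pesto mug salt spoon'.split():
        try:
            m=spotter.mark_of(t,n); print(t,[(np.round(q['point']).astype(int).tolist(),round(q['score'],2)) for q in m])
        except Exception as e: print(t,'ERR',e)
E
python3 a.py
```

```text
[ 176.09304976 -599.34389359  230.72385523] [-3.14045996e+00  5.81242690e-05  2.85778996e-01] 85.53826509543076 0.0 [-0.00601729  0.10025655  0.71274002]
top [ 262.30067392   30.0597605  1277.29871804] [ 0.19310267  0.01576055 -1.57692941] [-0.06825688  0.          0.          0.          0.        ]
bracket [([501, 366, 89], 0.81), ([462, 490, 11], 0.75)]
bracket_groove [([486, 288, 76], 0.87), ([514, 456, 9], 0.59)]
bracket_hooks [([465, 473, 8], 0.84), ([494, 354, 106], 0.77)]
rest [([493, 331, -2], 0.64), ([662, 145, -4], 0.54), ([487, 287, 72], 0.29)]
board_top [([422, 37, 20], 0.71)]
rack [([678, 47, 3], 0.86)]
post_empty [([666, 143, -4], 0.95)]
bracket_home [([665, 138, 100], 0.63), ([698, 319, -2], 0.23)]
seat ERR it knows: board_top, bracket, bracket_groove, bracket_home, bracket_hooks, mug, pesto, pin, pin_home, post_empty, post_full, rack, rest, salt, spoon
catch ERR it knows: board_top, bracket, bracket_groove, bracket_home, bracket_hooks, mug, pesto, pin, pin_home, post_empty, post_full, rack, rest, salt, spoon
post_full [([695, -55, 2], 0.72), ([273, -279, 0], 0.67)]
p
[... 749 characters left out ...]
_empty [([663, 146, 3], 0.61), ([506, -332, 44], 0.6)]
bracket_home [([666, 147, 98], 0.61)]
seat ERR it knows: board_top, bracket, bracket_groove, bracket_home, bracket_hooks, mug, pesto, pin, pin_home, post_empty, post_full, rack, rest, salt, spoon
catch ERR it knows: board_top, bracket, bracket_groove, bracket_home, bracket_hooks, mug, pesto, pin, pin_home, post_empty, post_full, rack, rest, salt, spoon
post_full [([280, -276, -4], 0.87), ([671, -409, 0], 0.61), ([692, -53, 1], 0.59)]
pin [([509, -336, 46], 0.92)]
pin_home [([607, 33, 168], 0.85)]
pesto [([692, 320, -2], 0.64)]
mug [([288, 263, -1], 0.93)]
salt [([672, -411, 2], 0.72)]
spoon [([384, -154, -2], 0.78), ([682, 44, 2], 0.16)]
```

View pics/top0.png

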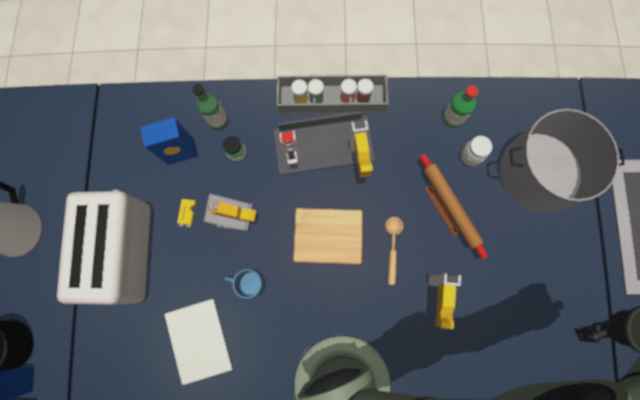

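View pics/side0.png

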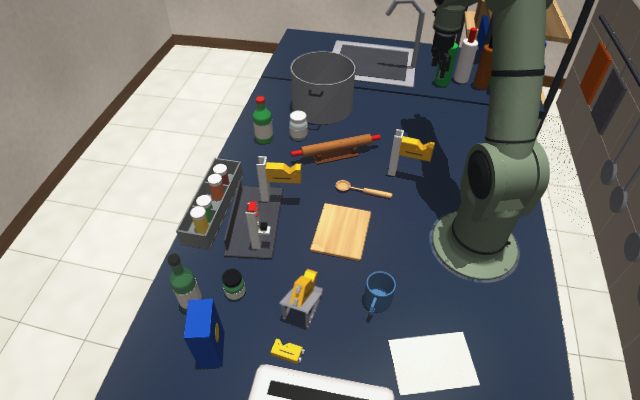

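The pictures show the larger yellow bracket on the rest at top (235,210), and the smaller look-alike at (187,212). The empty post with the red catch is at (288,143) and the full post at (362,150). The third post at (447,300) is the look-alike. The pin is at (453,207) and the board at (328,236). Next I'll fit their poses from the depth data.

```bash
cat > fit.py <<'E'
from h import *
from scipy.optimize import least_squares
POLY=np.array([(-110,0),(0,0),(0,60),(-55,60),(-75,40),(-95,60),(-110,60)],float)
def sdf(q):
    p=q[:,[0,2]]; a=POLY; b=np.roll(a,-1,0); d=b-a
    t=np.clip(((p[:,None]-a)*d).sum(-1)/(d*d).sum(-1),0,1)
    D=np.linalg.norm(p[:,None]-a-t[...,None]*d,axis=-1).min(1)
    ins=np.array([cv2.pointPolygonTest(POLY.astype(np.float32),(float(x),float(y)),False)>0 for x,y in p])
    d2=np.where(ins,-D,D); dy=np.abs(q[:,1])-15
    return np.where((d2<0)&(dy<0),np.maximum(d2,dy),np.hypot(np.maximum(d2,0),np.maximum(dy,0)))
def yellow(px):
    h=cv2.cvtColor(px,cv2.COLOR_BGR2HSV); return (h[...,0]>18)&(h[...,0]<33)&(h[...,1]>150)&(h[...,2]>90)
def pts(W,px,c,r=90):
    m=yellow(px)&(np.linalg.norm(W-np.array(c),axis=-1)<r); return W[m]
def fit(P,x0,pitch=None,free=True):
    # x0 = x,y,z,yaw,pitch(nose-down>0 => Ry(-tilt))
    def res(v):
        pit=v[4] if free else pitch
        M=R.from_euler('xyz',[0,-pit,v[3]]).as_matrix(); return sdf((P-v[:3])@M)
    return least_squares(res,x0,loss='soft_l1',f_scale=1.5,x_scale=[1,1,1,.02,.02],diff_step=1e-4)
if __name__=='__main__':
    D={n:np.load(f'{n}0.npz') for n in ['top','side']}
    for nm,c,x0 in [('bracket',(485,315,90),[500,367,90,1.40,.61]),('full',(645,-63,130),[693,-54,100,.14,0])]:
        Ps=[pts(D[n]['W'],D[n]['px'],c) for n in D]
        for P in Ps+[np.vstack(Ps)]:
            s=fit(P,x0); print(nm,len(P),np.round(s.x,3),'med',np.median(np.abs(s.fun)).round(2))
    for n in D:
        W,px=D[n]['W'],D[n]['px']; h=cv2.cvtColor(px,cv2.COLOR_BGR2HSV)
        for nm,c in [('empty',(672,144)),('full',(700,-54))]:
            m=(np.hypot(W[...,0]-c[0],W[...,1]-c[1])<45)&(W[...,2]>60)&(W[...,2]<200)&(h[...,1]<90)&(h[...,2]>90)
            T=W[m]; print(n,nm,'white',len(T),'z98',np.percentile(T[:,2],[50,95,99]).round(0),'mean top',T[T[:,2]>172].mean(0).round(1), T[T[:,2]>172].min(0).round(0),T[T[:,2]>172].max(0).round(0))
        # pin
        m=(np.abs(W[...,0]-506)<160)&(np.abs(W[...,1]+334)<160)&(W[...,2]>48)&(W[...,2]<72)
        P=W[m]; P=P[np.hypot(P[:,0]-506,P[:,1]+334)<150]
        c0=P.mean(0);u=np.linalg.svd(P[:,:2]-c0[:2])[2][0]; t=(P[:,:2]-c0[:2])@u
        print(n,'pin',len(P),c0.round(1),u.round(4),'ends',np.percentile(t,[.5,99.5]).round(0),'mid',(c0[:2]+u*np.percentile(t,[.5,99.5]).mean()).round(1),'ztop',np.percentile(P[:,2],98).round(1))
        m=(np.abs(W[...,0]-423)<60)&(np.abs(W[...,1]-35)<60); print('board z',np.nanmedian(W[m][:,2]).round(1))
E
python3 fit.py
```

```text
bracket 418 [496.748 368.874  85.453   1.419   0.604] med 1.21
bracket 467 [498.232 369.63   85.421   1.405   0.6  ] med 0.82
bracket 885 [498.127 369.163  85.587   1.404   0.603] med 0.97
full 506 [ 6.92405e+02 -5.72150e+01  9.98300e+01  1.43000e-01  3.00000e-03] med 0.85
full 616 [ 6.92477e+02 -5.67790e+01  1.00317e+02  1.39000e-01  9.00000e-03] med 1.28
full 1122 [ 6.92452e+02 -5.68970e+01  1.00053e+02  1.40000e-01  6.00000e-03] med 1.05
top empty white 252 z98 [106. 182. 187.] mean top [673.  137.1 181.2] [662. 121. 173.] [692. 163. 190.]
top full white 138 z98 [170. 181. 184.] mean top [699.5 -56.3 178.4] [688. -77. 173.] [721. -34. 184.]
top pin 1262 [ 504.2 -331.8   60. ] [-0.8787 -0.4774] ends [-147.  147.] mid [ 504.2 -331.8] ztop 67.6
board z 14.2
side empty white 352 z98 [114. 177. 181.] mean top [672.1 158.8 177.5] [660. 121. 173.] [688. 166. 183.]
side full white 287 z98 [138. 179. 182.] mean top [700.2 -54.  177.4] [687. -79. 172.] [715. -32. 183.]
side pin 607 [ 507.2 -324.9   59.2] [-0.8902 -0.4556] ends [-140.  151.] mid [ 502.4 -327.3] ztop 67.4
board z 14.6
```

```bash
cat > g.py <<'E'
from h import *
Rx=np.diag([1.,-1,-1])
def Rb(yaw,tilt=0): return R.from_euler('xyz',[0,-tilt,yaw]).as_matrix()
def tcp(org,yaw,tilt,local): # bracket pose -> tool target
    M=Rb(yaw,tilt); return np.array(org)+M@np.array(local,float), M@Rx
BR=((498.1,369.2,85.6),1.404,.607)
EMP=np.array((664.5,141.1,100.)); YR=.14
E
python3 - <<'E'
from g import *
p,M=tcp(*BR,(-28,0,26)); pre,_=tcp(*BR,(-28,0,126))
print(p,pre,M.round(2))
s=ctrl.read_state(); A=dict(s); 
print('toA',rows((480,-100,330),Rm(s['tool_rot'])))
s['eef_pos']=np.array((480,-100,330.)); print('A->pre',rows(pre,M,s))
E
```

```text
[491.81952537 331.89628127  90.98406979] [482.34941806 275.64731282 173.12036271] [[ 0.14  0.99  0.09]
 [ 0.81 -0.17  0.56]
 [ 0.57  0.   -0.82]]
toA (array([ 432.3, -393.7,  -98.7]), array([0., 0., 0.]))
A->pre (array([ 108.1, -359.7,  156.9]), array([ 19.42,  31.03, -62.01]))
```

```bash
python3 -m handwheel '[1,0,0,-99,0,0,0, 1,108,-99,-99,0,0,0, 1,162,-148,-99,0,0,0, 1,216,-197,-99,0,0,0, 1,270,-246,-99,0,0,0, 1,324,-295,-99,0,0,0, 1,378,-344,-99,0,0,0, 1,432,-394,-99,0,0,0]'
python3 - <<'E'
from g import *
p,M=tcp(*BR,(-28,0,26)); pre,_=tcp(*BR,(-28,0,126))
print(rows(pre,M))
E
```

```text
t: 2.6
eef_pos: [402.7, -226.3, 328.9]
tool_rot: [3.141, -0.001, 0.286]
contact_force: [1.6, -1.2, 0.0]
width: 85.3
gripper_force: 0.0
(array([ 217.7, -459.3,  155.6]), array([ 19.48,  31.03, -62.  ]))
```

```bash
python3 -m handwheel '[1,27,-57,0,2,4,-8, 1,54,-115,0,5,8,-16, 1,82,-172,20,7,12,-24, 1,109,-230,40,10,16,-31, 1,136,-287,60,12,19,-39, 1,163,-344,80,15,23,-46, 1,190,-402,120,17,27,-54, 1,218,-459,156,19.5,31,-62]'
python3 - <<'E'
from g import *
p,M=tcp(*BR,(-28,0,26)); pre,_=tcp(*BR,(-28,0,126))
print(rows(pre,M)); print(ctrl.read_state()['joint_positions'])
E
```

```text
t: 3.6
eef_pos: [476.2, 240.2, 192.3]
tool_rot: [3.139, -0.609, 1.409]
contact_force: [2.5, -0.8, -0.4]
width: 85.5
gripper_force: 0.0
(array([18.5,  0.2, 36.4]), array([-0.03, -0.13,  0.24]))
[ 0.36684973  0.50235653 -0.79874038  2.10846969 -0.47089253  0.4080189
 -0.06455705]
```

```bash
python3 -m handwheel '[1,18.5,0,36,0,0,0, 1,18.5,0,36,0,0,0, 1,18.5,0,60,0,0,0, 1,18.5,0,80,0,0,0, 1,18.5,0,100,0,0,0, 1,18.5,0,118,0,0,0, 1,18.5,0,136,0,0,0, 1,18.5,0,136,0,0,0]'
python3 - <<'E'
from g import *
p,M=tcp(*BR,(-28,0,26))
print(rows(p,M))
c=eyes.camera('side'); cv2.imwrite('pics/s1.png',cv2.resize(c['pixels'][190:390,200:420],None,fx=3,fy=3)[:600])
E
```

```text
t: 4.6
eef_pos: [491.2, 330.5, 91.0]
tool_rot: [-3.14, -0.607, 1.403]
contact_force: [-0.1, 0.9, 0.6]
width: 85.0
gripper_force: 0.0
(array([1.2, 0.4, 0.9]), array([-0.08, -0.  , -0.04]))
```

View pics/s1.png

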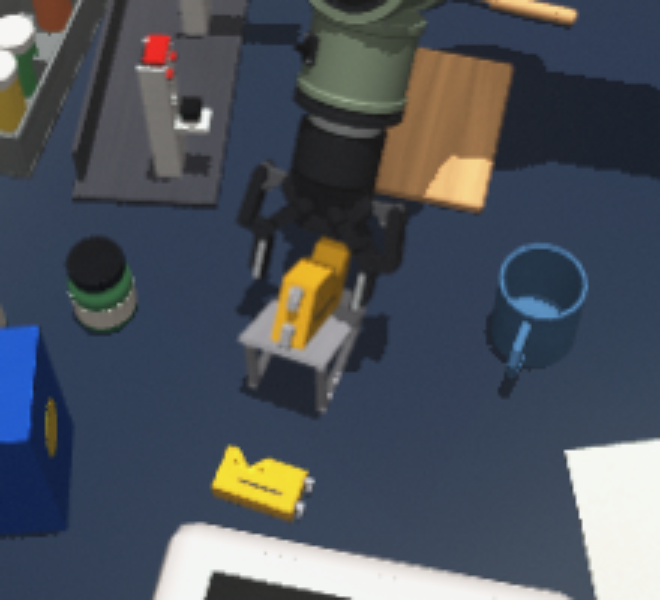

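Fingers straddle the bracket at crop (260,250) and (362,290), so I'll close and lift.

```bash
python3 -m handwheel '[-1,1,0,1,0,0,0, -1,1,0,1,0,0,0, -1,1,0,1,0,0,0, -1,1,0,1,0,0,0, -1,1,0,1,0,0,0, -1,1,0,1,0,0,0, -1,1,0,1,0,0,0, -1,1,0,1,0,0,0]'
python3 -m handwheel '[-1,0,0,-10,0,0,0, -1,0,0,-25,0,0,0, -1,0,0,-45,0,0,0, -1,0,0,-70,0,0,0, -1,0,0,-100,0,0,0, -1,0,0,-130,0,0,0, -1,0,0,-130,0,0,0, -1,0,0,-130,0,0,0]'
python3 - <<'E'
from g import *
p,M=tcp((475,40,15),.14,0,(-28,0,26+60))
print(p,rows(p,M))
E
```

```text
t: 5.65
eef_pos: [491.6, 331.3, 91.5]
tool_rot: [-3.141, -0.607, 1.403]
contact_force: [-0.3, -3.5, 6.6]
width: 29.4
gripper_force: 58.5
t: 6.65
eef_pos: [479.0, 258.4, 197.8]
tool_rot: [-3.14, -0.607, 1.403]
contact_force: [-0.2, 0.2, -2.8]
width: 29.3
gripper_force: 59.8
[447.27395211  36.09279279 101.        ] (array([-239.7,    5.7,  -48.6]), array([-22.01, -29.92,  70.06]))
```

```bash
python3 -m handwheel '[-1,-30,0,-12,-2.5,-3.5,8, -1,-60,1,-20,-5,-7,17, -1,-90,2,-28,-8,-11,26, -1,-120,3,-36,-11,-15,35, -1,-150,4,-42,-14,-19,44, -1,-180,5,-46,-17,-22,53, -1,-210,5.7,-48,-20,-26,62, -1,-239.7,5.7,-48.6,-22,-30,70]'
python3 - <<'E'
from g import *
from fit import *
p,M=tcp((475,40,15),.14,0,(-28,0,26+60))
print(p,rows(p,M)); s=ctrl.read_state(); print(s['eef_pos'],s['joint_positions'])
for n in ['top','side']:
    c=eyes.camera(n); P=pts(cloud(c),c['pixels'],s['eef_pos'],110)
    if len(P)>60:
        f=fit(P,[*(s['eef_pos']+[28,0,-26]),s['tool_rot'][2],0]); print(n,len(P),f.x.round(3),np.median(abs(f.fun)).round(2))
    else: print(n,len(P))
E
```

```text
t: 7.65
eef_pos: [447.0, 36.1, 100.1]
tool_rot: [3.139, 0.004, 0.139]
contact_force: [0.6, 0.2, -2.3]
width: 29.3
gripper_force: 59.7
[447.27395211  36.09279279 101.        ] (array([ 0.3,  0.1, -0.9]), array([ 0.17,  0.21, -0.09]))
[446.95996199  36.11084816 100.1480962 ] [-0.5094294   0.50118178  0.38339086  2.17358523 -0.35776583  0.5298002
 -1.28896139]
top 0
side 491 [4.75695e+02 3.76300e+01 7.23880e+01 1.34000e-01 2.00000e-03] 1.2
```

```bash
python3 -m handwheel '[-1,0.3,0,15,0.2,0.2,0, -1,0.3,0,30,0.2,0.2,0, -1,0.3,0,42,0.2,0.2,0, -1,0.3,0,50,0.2,0.2,0, -1,0.3,0,53,0.2,0.2,0, -1,0.3,0,55,0.2,0.2,0, -1,0.3,0,56.5,0.2,0.2,0, -1,0.3,0,56.5,0.2,0.2,0]'
```

```text
t: 8.75
eef_pos: [447.8, 36.0, 44.7]
tool_rot: [-3.139, -0.003, 0.141]
contact_force: [-0.1, -0.2, -2.6]
width: 29.3
gripper_force: 60.0
```

```bash
python3 -m handwheel '[-1,0,0,0.5,0,0,0, -1,0,0,1,0,0,0, -1,0,0,1,0,0,0, -1,0,0,1.5,0,0,0, -1,0,0,1.5,0,0,0, -1,0,0,2,0,0,0, -1,0,0,2,0,0,0, -1,0,0,2,0,0,0]'
```

```text
t: 9.75
eef_pos: [447.8, 36.0, 42.7]
tool_rot: [-3.139, -0.003, 0.141]
contact_force: [0.0, -0.5, -2.1]
width: 29.0
gripper_force: 60.0
```

```bash
python3 -m handwheel '[-1,0,0,0.5,0,0,0, -1,0,0,0.5,0,0,0, -1,0,0,1,0,0,0, -1,0,0,1,0,0,0, -1,0,0,1,0,0,0, -1,0,0,1.4,0,0,0, -1,0,0,1.4,0,0,0, -1,0,0,1.4,0,0,0]'
```

```text
t: 10.75
eef_pos: [448.0, 36.0, 41.4]
tool_rot: [-3.139, -0.003, 0.141]
contact_force: [1.1, -0.1, 3.0]
width: 29.1
gripper_force: 60.8
```

```bash
python3 -m handwheel '[1,0,0,0,0,0,0, 1,0,0,0,0,0,0, 1,0,0,0,0,0,0, 1,0,0,0,0,0,0, 1,0,0,-3,0,0,0, 1,0,0,-3,0,0,0, 1,0,0,-3,0,0,0, 1,0,0,-3,0,0,0]'
python3 - <<'E'
from g import *
from fit import *
s=ctrl.read_state(); print(s['eef_pos'],s['width'],s['contact_force'])
Ps=[]
for n in ['top','side']:
    c=eyes.camera(n); W=cloud(c); P=pts(W,c['pixels'],(430,37,45),110); P=P[P[:,2]>18]; h=cv2.cvtColor(c['pixels'],cv2.COLOR_BGR2HSV)
    if len(P)>60:
        f=fit(P,[475,38,15,.14,0]); print(n,len(P),f.x.round(3),np.median(abs(f.fun)).round(2))
    if n=='side':
        f=fit(pts(W,c['pixels'],(645,-63,130)),[693,-54,100,.14,0]); print('full',f.x.round(3))
        # red catch
        m=((h[...,0]<6)|(h[...,0]>174))&(h[...,1]>150)&(np.linalg.norm(W-[668,141,178],axis=-1)<45)
        print('red',m.sum(),W[m].mean(0).round(1),W[m].min(0).round(1),W[m].max(0).round(1))
E
```

```text
t: 11.75
eef_pos: [447.7, 36.0, 44.3]
tool_rot: [-3.139, -0.003, 0.141]
contact_force: [0.3, -0.2, 1.0]
width: 85.2
gripper_force: 0.0
[447.7126237   36.02764133  44.25178312] 85.20741689703605 [ 0.31401048 -0.21982961  0.97450593]
side 430 [4.76648e+02 3.98370e+01 1.54820e+01 1.48000e-01 8.00000e-03] 1.18
full [ 6.92208e+02 -5.63970e+01  9.98740e+01  1.37000e-01 -2.00000e-03]
red 80 [670.3 143.8 184.5] [655.2 127.2 165.2] [688.2 160.5 191.9]
```

```bash
python3 -m handwheel '[-1,0,0,0,0,0,0, -1,0,0,0,0,0,0, -1,0,0,0,0,0,0, -1,0,0,0,0,0,0, -1,0,0,0,0,0,0, -1,0,0,-8,0,0,0, -1,0,0,-30,0,0,0, -1,0,0,-60,0,0,0]'
python3 - <<'E'
from g import *
from fit import *
s=ctrl.read_state(); print(s['eef_pos'],s['width'],s['contact_force'])
E=np.array((664.7,141.3,114.)); p,M=tcp(E,.14,0,(-29-60,0,29.3)); print(p,rows(p,M))
E
```

```text
t: 12.85
eef_pos: [447.1, 35.6, 104.9]
tool_rot: [-3.139, -0.001, 0.141]
contact_force: [1.0, -0.6, -2.3]
width: 29.5
gripper_force: 59.5
[447.11806919  35.58571052 104.90311316] 29.47931925729934 [ 1.02105525 -0.61350301 -2.27895062]
[576.57077634 128.8806628  143.3       ] (array([141.3, -74.3, -38. ]), array([-0.16, -0.07,  0.04]))
```

```bash
python3 -m handwheel '[-1,10,-10,-38,0,0,0, -1,30,-25,-38,0,0,0, -1,60,-40,-38,-0.1,0,0, -1,90,-55,-38,-0.1,0,0, -1,120,-70,-38,-0.1,0,0, -1,141,-74.3,-38,-0.1,0,0, -1,141,-74.3,-38,-0.1,0,0, -1,141,-74.3,-38,-0.1,0,0]'
cat > meas.py <<'E'
from g import *
from fit import *
s=ctrl.read_state(); print(s['eef_pos'],s['tool_rot'],s['contact_force'])
b0,_=tcp(s['eef_pos'],s['tool_rot'][2],0,(29,0,-29.3))
for n in ['side','top']:
    c=eyes.camera(n); W=cloud(c); px=c['pixels']; h=cv2.cvtColor(px,cv2.COLOR_BGR2HSV)
    P=pts(W,px,b0+[-50,-7,30],80)
    if len(P)>60:
        f=fit(P,[*b0,.14,0]); print(n,len(P),f.x.round(3),'exp',b0.round(1),np.median(abs(f.fun)).round(2))
    f=fit(pts(W,px,(645,-63,130)),[693,-54,100,.14,0]); print('full',f.x.round(3), '-> empty',(f.x[:2]+200*np.array([-np.sin(f.x[3]),np.cos(f.x[3])])).round(1))
    m=(np.hypot(W[...,0]-675,W[...,1]-143)<40)&(W[...,2]>50)&(W[...,2]<178)&(h[...,1]<80)&(h[...,2]>110)
    L=(W[m]-[664.7,141.3,0])@Rb(.14); L=L[(abs(L[:,1])<26)]
    print('white local pct x',np.percentile(L[:,0],[2,10,50,90,98]).round(1),'y',np.percentile(L[:,1],[2,10,50,90,98]).round(1),len(L))
    cv2.imwrite(f'pics/m_{n}.png',cv2.resize(px[190:290,200:320] if n=='side' else px[90:200,250:380],None,fx=5,fy=5,interpolation=cv2.INTER_CUBIC))
E
python3 meas.py
```

```text
t: 13.85
eef_pos: [576.0, 128.6, 142.9]
tool_rot: [-3.141, -0.002, 0.141]
contact_force: [0.4, 0.1, -2.7]
width: 29.0
gripper_force: 59.7
[575.98114352 128.61436031 142.87807077] [-3.14067356e+00 -1.79513774e-03  1.40669445e-01] [ 0.35567777  0.14576709 -2.73510256]
side 546 [6.05452e+02 1.32205e+02 1.13872e+02 1.43000e-01 1.00000e-02] exp [604.7 132.7 113.6] 1.08
full [ 6.95255e+02 -5.20360e+01  1.01393e+02  6.63000e-01  1.30000e-01] -> empty [572.2 105.6]
white local pct x [-25.8  -5.9   8.   19.2  21.8] y [-7.3  9.  19.6 22.2 23.2] 272
full [ 6.92311e+02 -5.75700e+01  9.94310e+01  1.37000e-01 -1.00000e-03] -> empty [665.  140.6]Traceback (most recent call last):
  File "meas.py", line 13, in <module>
    print('white local pct x',np.percentile(L[:,0],[2,10,50,90,98]).round(1),'y',np.percentile(L[:,1],[2,10,50,90,98]).round(1),len(L))
                              ~~~~~~~~~~~~~^^^^^^^^^^^^^^^^^^^^^^^^
    return _quantile_unchecked(
        a, q, axis, out, overwrite_input, method, keepdims, weights)
    return _ureduce(a,
                    func=_quantile_ureduce_func,
    ...<5 lines>...
                    overwrite_input=overwrite_input,
                    method=method)
    r = func(a, **kwargs)
    result = _quantile(arr,
                       quantiles=q,
    ...<2 lines>...
                       out=out,
                       weights=wgt)
    slices_having_nans = np.isnan(arr[-1, ...])
                                  ~~~^^^^^^^^^
IndexError: index -1 is out of bounds for axis 0 with size 0
```

View pics/m_side.png

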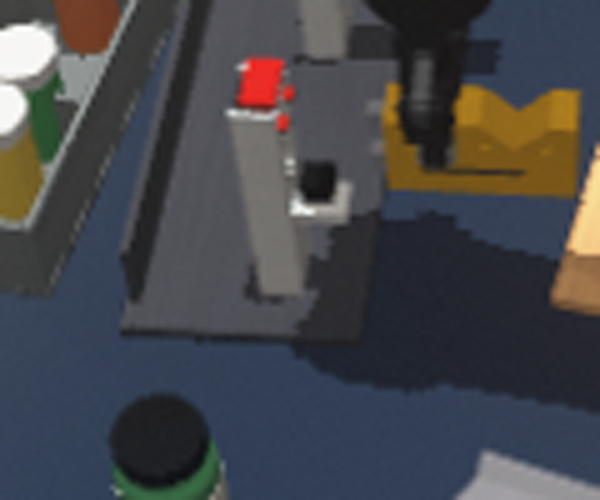

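The held bracket (crop 480,140) faces the post's slots level with them, and the red catch is at (262,82).

```bash
python3 -m handwheel '[-1,10,-0.8,0,0,0,0, -1,22,-0.8,0,0,0,0, -1,34,-0.8,0,0,0,0, -1,43,-0.8,0,0,0,0, -1,46,-0.8,0,0,0,0, -1,49,-0.8,0,0,0,0, -1,52,-0.8,0,0,0,0, -1,54,-0.8,0,0,0,0]'; python3 -c "
from g import *
s=ctrl.read_state();print((np.array(s['eef_pos'])-EMP)@Rb(.14), s['contact_force']@Rb(.14))"
```

```text
t: 14.95
eef_pos: [630.1, 137.5, 143.0]
tool_rot: [-3.14, -0.003, 0.141]
contact_force: [-0.4, 0.4, -2.4]
width: 29.4
gripper_force: 59.7
[-34.55983992   1.19552523  43.01539136] [-0.34926054  0.40477681 -2.41703672]
```

```bash
python3 -m handwheel '[-1,1,0,0,0,0,0, -1,2,0,0,0,0,0, -1,3,0,0,0,0,0, -1,4,0,0,0,0,0, -1,5,0,0,0,0,0, -1,5.5,0,0,0,0,0, -1,5.5,0,0,0,0,0, -1,5.5,0,0,0,0,0]'; python3 -c "
from g import *
s=ctrl.read_state();print((np.array(s['eef_pos'])-EMP)@Rb(.14), s['contact_force']@Rb(.14))"
```

```text
t: 15.95
eef_pos: [635.2, 138.2, 143.0]
tool_rot: [-3.14, -0.002, 0.141]
contact_force: [-4.9, -0.6, 0.2]
width: 29.1
gripper_force: 60.1
[-29.44230821   1.21485488  42.96058681] [-4.89244566  0.06719606  0.19228088]
```

```bash
python3 -m handwheel '[-1,0.4,0,1,0,0,0, -1,0.4,0,2,0,0,0, -1,0.4,0,3.5,0,0,0, -1,0.4,0,5,0,0,0, -1,0.4,0,6,0,0,0, -1,0.4,0,7,0,0,0, -1,0.4,0,8,0,0,0, -1,0.4,0,8,0,0,0]'; python3 -c "
from g import *
s=ctrl.read_state();print((np.array(s['eef_pos'])-EMP)@Rb(.14), s['contact_force']@Rb(.14))"
```

```text
t: 16.95
eef_pos: [635.2, 138.1, 135.1]
tool_rot: [-3.14, -0.001, 0.141]
contact_force: [-9.0, -1.1, 4.1]
width: 29.2
gripper_force: 60.5
[-29.41127511   1.11466319  35.05081586] [-9.04448993  0.11672789  4.09575488]
```

```bash
python3 -m handwheel '[-1,-0.3,0,1,0,0,0, -1,-0.3,0,2,0,0,0, -1,-0.3,0,3,0,0,0, -1,-0.3,0,4,0,0,0, -1,-0.3,0,5,0,0,0, -1,-0.3,0,5.5,0,0,0, -1,-0.3,0,6,0,0,0, -1,-0.3,0,6,0,0,0]'; python3 -c "
from g import *
s=ctrl.read_state();print((np.array(s['eef_pos'])-EMP)@Rb(.14), s['contact_force']@Rb(.14))"
```

```text
t: 17.95
eef_pos: [635.2, 138.1, 129.5]
tool_rot: [-3.14, -0.002, 0.141]
contact_force: [-9.0, -1.7, 9.4]
width: 29.2
gripper_force: 61.2
[-29.41068286   1.11105427  29.49363239] [-9.12568679 -0.4622128   9.35974671]
```

```bash
python3 -m handwheel '[-1,-0.3,0,0.5,0,0,0, -1,-0.5,0,0.5,0,0,0, -1,-0.5,0,1,0,0,0, -1,-0.5,0,1,0,0,0, -1,-0.5,0,1.2,0,0,0, -1,-0.5,0,1.2,0,0,0, -1,-0.5,0,1.2,0,0,0, -1,-0.5,0,1.2,0,0,0]'; python3 -c "
from g import *
s=ctrl.read_state();print((np.array(s['eef_pos'])-EMP)@Rb(.14), s['contact_force']@Rb(.14))"
```

```text
t: 18.95
eef_pos: [635.2, 138.1, 129.3]
tool_rot: [-3.14, -0.003, 0.141]
contact_force: [-12.6, -1.8, 21.6]
width: 29.0
gripper_force: 62.9
[-29.39700264   1.11782172  29.32608256] [-1.27571934e+01  1.30536275e-02  2.15637684e+01]
```

```bash
python3 -m handwheel '[-1,-0.5,0,-0.5,0,0,0, -1,-0.5,0,-1,0,0,0, -1,-0.8,0,-1.5,0,0,0, -1,-0.8,0,-2,0,0,0, -1,-0.8,0,-2.5,0,0,0, -1,-0.8,0,-3,0,0,0, -1,-0.8,0,-3,0,0,0, -1,-0.8,0,-3,0,0,0]'; python3 -c "
from g import *
s=ctrl.read_state();print((np.array(s['eef_pos'])-EMP)@Rb(.14), s['contact_force']@Rb(.14))
c=eyes.camera('side');cv2.imwrite('pics/c1.png',cv2.resize(c['pixels'][190:250,220:300],None,fx=7,fy=7,interpolation=cv2.INTER_CUBIC))"
```

```text
t: 19.95
eef_pos: [634.5, 138.1, 130.8]
tool_rot: [-3.14, -0.003, 0.141]
contact_force: [4.2, -0.5, 3.3]
width: 29.3
gripper_force: 60.3
[-30.12749963   1.17908469  30.84411853] [ 4.06099605 -1.07043125  3.26087344]
```

View pics/c1.png

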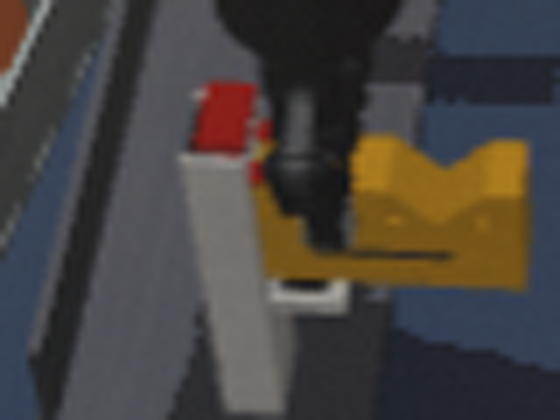

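The red prongs (crop 263,130 and 256,172) appear to be out at the bracket's top edge. I'll test this with a slight lift.

```bash
python3 -m handwheel '[-1,0.4,0,-0.5,0,0,0, -1,0.4,0,-1,0,0,0, -1,0.4,0,-1.5,0,0,0, -1,0.4,0,-2,0,0,0, -1,0.4,0,-2,0,0,0, -1,0.4,0,-2,0,0,0, -1,0.4,0,-2,0,0,0, -1,0.4,0,-2,0,0,0]'; python3 -c "
from g import *
s=ctrl.read_state();print((np.array(s['eef_pos'])-EMP)@Rb(.14), s['contact_force']@Rb(.14))"
```

```text
t: 21.0
eef_pos: [634.1, 138.1, 131.7]
tool_rot: [-3.141, -0.001, 0.141]
contact_force: [6.8, 0.3, -12.7]
width: 29.2
gripper_force: 60.2
[-30.54774163   1.23246722  31.74276108] [  6.7876988   -0.61665647 -12.66833173]
```

The catch holds: the arm feels a 12.7 N downward pull 2.4 mm above home. Next I'll release, retract and refine the pin pose.

```bash
python3 -m handwheel '[-1,0,0,0.7,0,0,0, -1,0,0,0.7,0,0,0, 1,0,0,0.7,0,0,0, 1,0,0,0.7,0,0,0, 1,0,0,0.7,0,0,0, 1,0,0,0.7,0,0,0, 1,0,0,-20,0,0,0, 1,0,0,-60,0,0,0]'
python3 - <<'E'
from g import *
from fit import *
s=ctrl.read_state(); print(s['eef_pos'],s['tool_rot'])
for n in ['top','side']:
    c=eyes.camera(n); W=cloud(c); px=c['pixels']
    m=(np.hypot(W[...,0]-505,W[...,1]+333)<185)&(W[...,2]>50)&(W[...,2]<75); Q=W[m]
    def loc(v): # x,y,z,ang
        d=Q-v[:3]; t=d[:,0]*np.cos(v[3])+d[:,1]*np.sin(v[3]); w=-d[:,0]*np.sin(v[3])+d[:,1]*np.cos(v[3]); return t,w,d[:,2]
    for k in range(2):
        if k: t,w,z=loc(f.x); Q=Q[(abs(t)<90)&(np.hypot(w,z)<30)] 
        f=least_squares(lambda v:(lambda t,w,z:np.where(abs(w)<26,np.hypot(w,z)-20,2))(*loc([v[0],v[1],v[2],v[3]])),[505,-333,45,.487] if not k else f.x,loss='soft_l1',x_scale=[1,1,1,.02])
        if not k: Q0=Q
    Q=W[(np.abs(W[...,2]-52)<30)&(W[...,2]>40)]; t,w,z=loc(f.x); k=(abs(w)<25)&(abs(t)<200); 
    e=np.percentile(t[k],[1,99]); 
    mid=f.x[:2]+np.array([np.cos(f.x[3]),np.sin(f.x[3])])*e.mean()
    print(n,f.x.round(3),'ends',e.round(1),'mid',mid.round(1),np.median(abs(f.fun)).round(2))
    fb=fit(pts(W,px,(610,135,130),80),[664.7,141.3,102,.14,0]); print('hung',fb.x.round(3))
    fb=fit(pts(W,px,(645,-63,130)),[693,-54,100,.14,0]); print('full',fb.x.round(3))
    print([(np.round(q['point'],1),q['score']) for q in spotter.mark_of('pin',n)])
E
```

```text
t: 22.0
eef_pos: [633.8, 137.9, 192.4]
tool_rot: [-3.141, 0.0, 0.141]
contact_force: [0.0, 1.0, 0.7]
width: 85.2
gripper_force: 0.0
[633.77687765 137.90206606 192.36419491] [-3.14088274e+00  2.72280377e-05  1.41024621e-01]Traceback (most recent call last):
  File "<stdin>", line 14, in <module>
    return _quantile_unchecked(
        a, q, axis, out, overwrite_input, method, keepdims, weights)
    return _ureduce(a,
                    func=_quantile_ureduce_func,
    ...<5 lines>...
                    overwrite_input=overwrite_input,
                    method=method)
    r = func(a, **kwargs)
    result = _quantile(arr,
                       quantiles=q,
    ...<2 lines>...
                       out=out,
                       weights=wgt)
    slices_having_nans = np.isnan(arr[-1, ...])
                                  ~~~^^^^^^^^^
IndexError: index -1 is out of bounds for axis 0 with size 0
```

```bash
cat > pin.py <<'E'
from g import *
from fit import *
def pinfit(W,c0,a0,z0,free_z=False,lo=-15):
    u=np.array([np.cos(a0),np.sin(a0)]); v=np.array([-u[1],u[0]])
    D=W-np.array([*c0,z0]); T=D[...,0]*u[0]+D[...,1]*u[1]; V=D[...,0]*v[0]+D[...,1]*v[1]; Z=D[...,2]
    m=(abs(T)<90)&(abs(V)<28)&(Z>lo)&(Z<26); t,w,z=T[m],V[m],Z[m]
    f=least_squares(lambda p: np.hypot((w-p[0]-p[1]*t)*np.cos(np.arctan(p[1])),z-p[2]*free_z-p[3]*t*free_z)-20,[0,0,0,0],loss='soft_l1',f_scale=2)
    off,sl,dz,sz=f.x
    me=(abs(V-off-sl*T)<16)&(Z>-5)&(Z<26)&(abs(T)<230); e=np.percentile(T[me],[.5,99.5]); k=e.mean()
    return (np.array(c0)+u*k+v*(off+sl*k)).round(1),round(a0+np.arctan(sl),4),e.round(0),round(dz*free_z,1),round(sz*free_z,4),m.sum()
E
python3 - <<'E'
from pin import *
for n in ['top','side']:
    print(n,'old',pinfit(np.load(f'{n}0.npz')['W'],(505,-331),.487,45,True))
    c=eyes.camera(n); W=cloud(c); px=c['pixels']
    print(n,pinfit(W,(505,-331),.487,45,True))
    for nm,cc,x0 in [('hung',(610,135,130),[664.7,141.3,102,.14,0]),('full',(645,-63,130),[693,-54,100,.14,0])]:
        P=pts(W,px,cc,80)
        if len(P)>60: print(nm,len(P),fit(P,x0).x.round(3))
E
```

```text
top old (array([ 508.2, -333.8]), np.float64(0.5079), array([-170.,  173.]), np.float64(-0.6), np.float64(-0.0008), np.int64(891))
top (array([ 507.9, -333.9]), np.float64(0.509), array([-170.,  173.]), np.float64(-0.6), np.float64(0.0004), np.int64(888))
full 506 [ 6.92506e+02 -5.74640e+01  9.95700e+01  1.39000e-01  2.00000e-03]
side old (array([ 508.5, -332.8]), np.float64(0.4969), array([-170.,  175.]), np.float64(-0.4), np.float64(-0.0001), np.int64(519))
side (array([ 507.8, -333.4]), np.float64(0.4935), array([-171.,  174.]), np.float64(-0.4), np.float64(-0.0049), np.int64(506))
hung 670 [6.63222e+02 1.41103e+02 1.01521e+02 1.36000e-01 2.30000e-02]
full 465 [ 6.92426e+02 -5.69780e+01  1.00392e+02  1.33000e-01  8.00000e-03]
```

```bash
python3 - <<'E'
from g import *
s=ctrl.read_state(); M=R.from_euler('xyz',[np.pi,0,.503]).as_matrix()
print(rows((508,-333.5,130),M))
E
```

```text
(array([-192.8,  449.1,   62.8]), array([ -0.04,  -0.34, -20.74]))
```

```bash
python3 -m handwheel '[1,-5,5,-55,0,0,0, 1,-30,40,-90,0,0,-2, 1,-55,95,-90,0,0,-4, 1,-80,150,-90,0,0,-7, 1,-105,205,-90,0,0,-10, 1,-130,260,-90,0,0,-13, 1,-150,315,-90,0,0,-16, 1,-170,370,-60,0,0,-19]'
python3 - <<'E'
from g import *
s=ctrl.read_state(); M=R.from_euler('xyz',[np.pi,0,.503]).as_matrix()
print(rows((508,-333.5,100),M))
E
```

```text
t: 23.15
eef_pos: [518.8, -251.5, 253.9]
tool_rot: [3.14, -0.005, 0.475]
contact_force: [2.0, 0.8, -0.8]
width: 85.3
gripper_force: 0.0
(array([-47.8,  67.8, 153.8]), array([ 0.09, -0.28, -1.63]))
```

```bash
python3 -m handwheel '[1,-15,22,10,0,0,-0.5, 1,-30,44,40,0,0,-1, 1,-48,68,80,0,0,-1.6, 1,-48,68,120,0,0,-1.6, 1,-48,68,150,0,0,-1.6, 1,-48,68,154,0,0,-1.6, 1,-48,68,154,0,0,-1.6, 1,-48,68,154,0,0,-1.6]'
python3 - <<'E'
from g import *
s=ctrl.read_state(); M=R.from_euler('xyz',[np.pi,0,.503]).as_matrix()
print(rows((508,-333.5,26),M))
E
```

```text
t: 24.15
eef_pos: [507.9, -331.8, 100.5]
tool_rot: [3.14, -0.004, 0.501]
contact_force: [0.2, 0.2, -0.4]
width: 85.6
gripper_force: 0.0
(array([-1. ,  1.4, 74.5]), array([ 0.07, -0.22, -0.13]))
```

```bash
python3 -m handwheel '[1,-1,1.4,10,0,-0.2,0, 1,-1,1.4,25,0,-0.2,0, 1,-1,1.4,40,0,-0.2,0, 1,-1,1.4,55,0,-0.2,0, 1,-1,1.4,67,0,-0.2,0, 1,-1,1.4,74,0,-0.2,0, 1,-1,1.4,74,0,-0.2,0, 1,-1,1.4,74,0,-0.2,0]'
python3 -m handwheel '[-1,0,0,0,0,0,0, -1,0,0,0,0,0,0, -1,0,0,0,0,0,0, -1,0,0,0,0,0,0, -1,0,0,0,0,0,0, -1,0,0,0,0,0,0, -1,0,0,0,0,0,0, -1,0,0,0,0,0,0]'
```

```text
t: 25.15
eef_pos: [507.5, -333.4, 25.6]
tool_rot: [3.141, 0.0, 0.501]
contact_force: [-0.4, 0.7, 0.3]
width: 85.2
gripper_force: 0.0
t: 26.15
eef_pos: [507.6, -333.6, 25.7]
tool_rot: [3.141, 0.0, 0.5]
contact_force: [0.6, -0.4, 5.3]
width: 38.8
gripper_force: 59.5
```

```bash
python3 -m handwheel '[-1,0,0,-10,0,0,0, -1,0,0,-30,0,0,0, -1,0,0,-60,0,0,0, -1,0,0,-100,0,0,0, -1,0,0,-145,0,0,0, -1,0,0,-190,0,0,0, -1,0,0,-220,0,0,0, -1,0,0,-230,0,0,0]'
python3 - <<'E'
from g import *
s=ctrl.read_state(); M=R.from_euler('xyz',[np.pi,0,.14+np.pi/2]).as_matrix()
print(s['joint_positions'],rows((604.3,31.8,240),M))
E
```

```text
t: 27.15
eef_pos: [507.7, -333.5, 257.9]
tool_rot: [3.139, -0.001, 0.5]
contact_force: [-0.2, 0.1, -3.1]
width: 38.3
gripper_force: 60.8
[ 0.15699893  0.50744179  0.48285757  1.63988043 -0.26227755  1.05661085
 -0.35301712] (array([ 260. , -274.1,   17.6]), array([ 1.500e-01,  1.000e-02, -6.935e+01]))
```

```bash
python3 -m handwheel '[-1,20,-22,0,0,0,-6, -1,52,-55,0,0,0,-14, -1,87,-92,0,0,0,-23, -1,122,-129,0,0,0,-32, -1,157,-166,0,0,0,-42, -1,192,-203,5,0,0,-51, -1,227,-240,10,0,0,-60, -1,250,-264,14,0,0,-67]'
python3 -m handwheel '[-1,0,0,0,0,0,0, -1,0,0,0,0,0,0, -1,0,0,0,0,0,0, -1,0,0,0,0,0,0, -1,0,0,0,0,0,0, -1,0,0,0,0,0,0, -1,0,0,0,0,0,0, -1,0,0,0,0,0,0]'
python3 - <<'E'
from pin import *
s=ctrl.read_state(); M=R.from_euler('xyz',[np.pi,0,.14+np.pi/2]).as_matrix()
print(s['eef_pos'],rows((604.3,31.8,175),M))
for n in ['top','side']:
    c=eyes.camera(n); W=cloud(c); px=c['pixels']
    print(n,pinfit(W,s['eef_pos'][:2],s['tool_rot'][2],s['eef_pos'][2]+19,True,-18))
    for nm,cc,x0 in [('hung',(610,135,130),[664.7,141.3,102,.14,0]),('full',(645,-63,130),[693,-54,100,.14,0])]:
        P=pts(W,px,cc,80)
        if len(P)>60: print(nm,len(P),fit(P,x0).x.round(3))
E
```

```text
t: 28.15
eef_pos: [599.7, 21.1, 240.3]
tool_rot: [-3.14, -0.001, 1.677]
contact_force: [0.1, -1.4, -3.6]
width: 38.6
gripper_force: 61.0
t: 29.15
eef_pos: [600.0, 18.4, 241.2]
tool_rot: [-3.141, 0.0, 1.67]
contact_force: [0.3, 0.6, -2.7]
width: 38.4
gripper_force: 60.9
[600.03836516  18.4237395  241.15623521] (array([12.9,  5.6, 66.2]), array([-0.04,  0.  , -2.34]))
top (array([600.8,  19.7]), np.float64(1.6945), array([-171.,  173.]), np.float64(-3.0), np.float64(0.0281), np.int64(171))
hung 285 [6.63315e+02 1.39549e+02 1.01908e+02 1.32000e-01 3.10000e-02]
side (array([592.2,  89.8]), np.float64(1.6677), array([-33., 176.]), np.float64(-0.1), np.float64(-0.0061), np.int64(457))
hung 727 [6.63208e+02 1.41984e+02 1.02071e+02 1.49000e-01 2.60000e-02]
full 340 [ 6.92377e+02 -5.65480e+01  1.00435e+02  1.44000e-01  1.10000e-02]
```

```bash
python3 -m handwheel '[-1,6,3,0,0,0,-1.2, -1,13,6,5,0,0,-2.6, -1,13,6,20,0,0,-2.6, -1,13,6,40,0,0,-2.6, -1,13,6,58,0,0,-2.6, -1,13,6,66,0,0,-2.6, -1,13,6,70,0,0,-2.6, -1,13,6,70,0,0,-2.6]'
python3 - <<'E'
from pin import *
s=ctrl.read_state(); M=R.from_euler('xyz',[np.pi,0,1.715]).as_matrix()
print(s['eef_pos'],rows((603.7,31.8,155),M))
c=eyes.camera('side'); cv2.imwrite('pics/p1.png',cv2.resize(c['pixels'][130:260,200:350],None,fx=4,fy=4,interpolation=cv2.INTER_CUBIC))
E
```

```text
t: 30.25
eef_pos: [604.8, 31.9, 171.3]
tool_rot: [-3.141, 0.0, 1.715]
contact_force: [0.1, -0.7, -2.2]
width: 38.9
gripper_force: 60.9
[604.79948356  31.92710459 171.26335783] (array([ 0. , -1.1, 16.3]), array([-0.03,  0.  ,  0.02]))
```

View pics/p1.png

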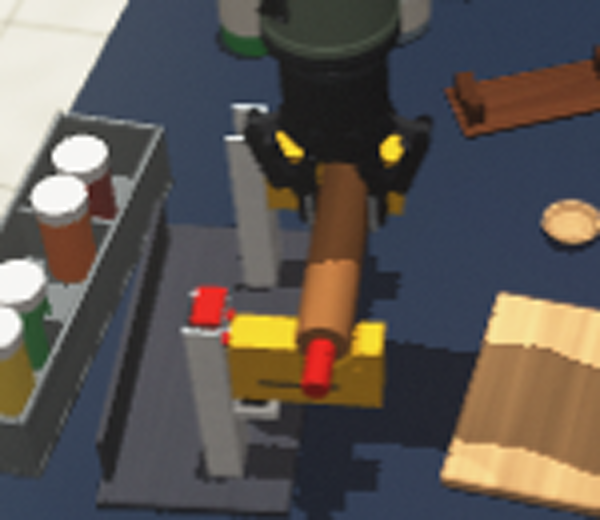

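The pin is above both grooves, with its end at crop (325,340) over the hung cradle and the catch prongs over the bracket's top edge at (228,318). Now I'll lower it.

```bash
python3 -m handwheel '[-1,0,-1,4,0,0,0, -1,0,-1,8,0,0,0, -1,0,-1,12,0,0,0, -1,0,-1,15,0,0,0, -1,0,-1,16.5,0,0,0, -1,0,-1,18,0,0,0, -1,0,-1,19,0,0,0, -1,0,-1,19,0,0,0]'; python3 -c "
from g import *
s=ctrl.read_state();print(s['ft_torque'],s['contact_force']@Rb(.14))"
```

```text
t: 31.3
eef_pos: [603.7, 31.8, 152.1]
tool_rot: [-3.141, 0.0, 1.715]
contact_force: [0.0, -0.3, -3.2]
width: 38.6
gripper_force: 60.9
[-0.0266464   0.00704057  0.0074888 ] [-0.04205743 -0.33734758 -3.22954278]
```

```bash
python3 -m handwheel '[-1,0,0,0.5,0,0,0, -1,0,0,1,0,0,0, -1,0,0,1.5,0,0,0, -1,0,0,1.5,0,0,0, -1,0,0,2,0,0,0, -1,0,0,2,0,0,0, -1,0,0,2.5,0,0,0, -1,0,0,2.5,0,0,0]'; python3 -c "
from g import *
s=ctrl.read_state();print(s['ft_torque'],s['contact_force']@Rb(.14))"
```

```text
t: 32.3
eef_pos: [603.8, 31.8, 149.9]
tool_rot: [-3.141, 0.0, 1.716]
contact_force: [-2.0, -0.3, 4.8]
width: 38.5
gripper_force: 61.6
[-0.08793564  0.58147979  0.4405529 ] [-2.06223482  0.01174588  4.76451936]
```

```bash
python3 -m handwheel '[-1,0,-0.4,0,0,0,-0.2, -1,0,-0.4,0,0,0,-0.3, -1,0,-0.4,0,0,0,-0.3, -1,0,-0.4,0.2,0,0,-0.3, -1,0,-0.4,0.2,0,0,-0.3, -1,0,-0.4,0.2,0,0,-0.3, -1,0,-0.4,0.2,0,0,-0.3, -1,0,-0.4,0.2,0,0,-0.3]'; python3 -c "
from g import *
s=ctrl.read_state();print(s['ft_torque'],s['contact_force']@Rb(.14))"
```

```text
t: 33.3
eef_pos: [603.5, 31.8, 149.6]
tool_rot: [-3.141, 0.0, 1.721]
contact_force: [0.7, 2.0, 4.8]
width: 38.7
gripper_force: 61.4
[ 0.19560662 -0.12078882  0.24700112] [0.98954244 1.8359703  4.75834532]
```

Well seated. I'll release, wait, then retract.

```bash
python3 -m handwheel '[0,0,0,0,0,0,0, 0.2,0,0,0,0,0,0, 0.5,0,0,0,0,0,0, 1,0,0,0,0,0,0, 1,0,0,0,0,0,0, 1,0,0,0,0,0,0, 1,0,0,0,0,0,0, 1,0,0,0,0,0,0]'
python3 -m handwheel '[1,0,0,-10,0,0,0, 1,0,0,-30,0,0,0, 1,0,0,-60,0,0,0, 1,0,0,-100,0,0,0, 1,0,0,-140,0,0,0, 1,-40,-20,-160,0,0,0, 1,-90,-60,-160,0,0,0, 1,-140,-100,-160,0,0,0]'
python3 - <<'E'
from pin import *
for n in ['top','side']:
    c=eyes.camera(n); W=cloud(c); px=c['pixels']
    print(n,pinfit(W,(603.5,31.8),1.72,168,True,-15))
    for nm,cc,x0 in [('hung',(610,135,130),[664.7,141.3,102,.14,0]),('full',(645,-63,130),[693,-54,100,.14,0])]:
        P=pts(W,px,cc,80)
        if len(P)>60: print(nm,len(P),fit(P,x0).x.round(3))
    if n=='side': cv2.imwrite('pics/p2.png',cv2.resize(px[130:260,200:350],None,fx=4,fy=4,interpolation=cv2.INTER_CUBIC))
E
```

```text
t: 34.3
eef_pos: [603.3, 31.7, 149.5]
tool_rot: [-3.141, 0.0, 1.721]
contact_force: [-0.2, 0.3, 1.0]
width: 85.4
gripper_force: 0.0
t: 35.3
eef_pos: [525.9, -120.5, 310.4]
tool_rot: [3.141, 0.0, 1.721]
contact_force: [1.1, -1.3, 0.6]
width: 85.2
gripper_force: 0.0
top (array([600.2,  43.2]), np.float64(1.7288), array([-148.,  172.]), np.float64(-1.1), np.float64(-0.0087), np.int64(1026))
hung 329 [6.62685e+02 1.40915e+02 1.01249e+02 1.52000e-01 2.80000e-02]
full 350 [ 6.91882e+02 -5.77360e+01  9.97300e+01  1.38000e-01 -6.00000e-03]
side (array([601.5,  35.1]), np.float64(1.7279), array([-169.,  176.]), np.float64(-0.9), np.float64(-0.0053), np.int64(587))
hung 512 [6.63381e+02 1.41603e+02 1.02294e+02 1.43000e-01 4.50000e-02]
full 394 [ 6.92183e+02 -5.69920e+01  1.00539e+02  1.29000e-01  1.00000e-03]
```

View pics/p2.png

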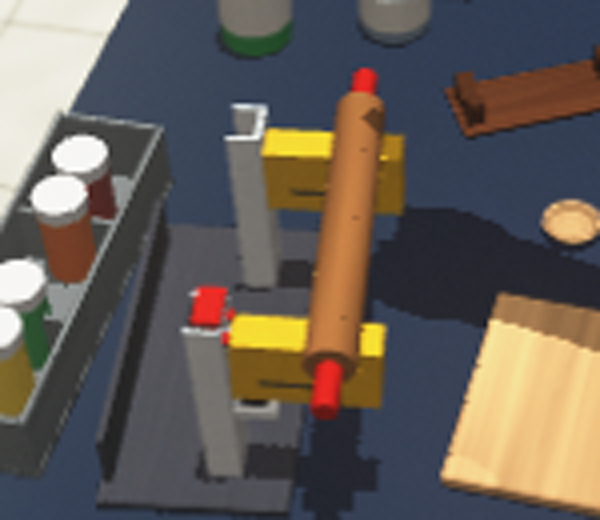

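The pin rests in both grooves (crop 345,230), roughly centred, and the bracket is still held by the catch. I'm handing in.

```bash
python3 -c "
from rig import ctrl; print(ctrl.finish_job())"
```

```text
the job is handed in; nothing more can be done
None
```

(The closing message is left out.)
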